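Load a charged cell into the solar lantern head

ROBOT

A 7-joint arm with a two-finger parallel gripper is mounted at the origin on the work surface; the furniture and walls round the work are solid. World frame = base frame: x ahead of the robot, y to its left, z up, the work surface at z = 0. Lengths are in m, angles in rad, forces in N, time in s.
With the tool pointing down it reaches from about 0.4 to 0.85 m from the base axis. Payload 4.5 kg.
Tool frame: the origin (TCP) lies on the centre line of the jaws, within the pads' length; the fingertips stand 25 mm ahead of it and the grasp point (between the pads) lies 6 mm ahead of it; z points along the fingers, y is the line along which they close (so a half turn about z gives the same grasp; the last joint's range is limited). The gripper opens to 88 mm and grips with 3 to 60 N. Pads are 18 mm wide; open, the fingers measure 123 mm over their backs; the gripper's body (75 mm by 187 mm) begins 45 mm behind the grasp point.
Start: joints at [1.334, 0.689, -0.195, 1.565, 0.157, 0.902, -0.215], TCP at [0.167, -0.602, 0.264] pointing down, gripper open.
Joint ranges: [-3.01, 3.01], [-0.46, 2.08], [-1.47, 1.51], [0.13, 2.56], [-1, 4.14], [0.04, 2.09], [-2.66, 2.66]. Speed limits (rad/s): [2.57, 2.57, 3.14, 3.14, 3.14, 3.14, 3.14].

INTERFACE

Orientations are given as a unit quaternion [x, y, z, w].
In Python, from bench import state, grab_frame, close_job, find_in gives the robot as it stands. The module is installed in compiled form; this text tells all that it offers.
- The arm moves only by the tool play_rows, never from a script. Its argument "commands" is a list of rows, each an object of numbers: "tx", "ty", "tz": the shift along the world's x, y, z in mm; "twist": the turn about the world's z in degrees. In form: [{"tx": .., "ty": .., "tz": .., "twist": ..}, ...]. A call has 1 to 10 rows; each row is the pose to reach, as a shift and turn from the pose commanded when the call began; what a row does not reach only later rows make up. A row lasts 1/8 s, in which the tool goes at most 62.5 mm and 10.7 degrees, less where a joint would pass 70% of its speed; a pose out of reach is approached as far as the arm can. A call with a gripper value outside its range is refused whole. "hand" is the finger opening in mm, from 0 to 88.1, set as the call begins (left out, the last holds). The fingers move at their own pace and stop on an object; the grip force is fixed at half the most. Time passes only in rows, so rows that repeat a pose let the fingers close. It gives the time, the measured TCP pose, the force, the opening and the grip force at its end, in the units of the state.
- state(): the state, without advancing time (a new reading comes with each control period).
- grab_frame(name): name is "scene" or "top" or "wrist"; returns a dict with "frame" (400x640x3 uint8, red, green, blue), "z_map" (400x640 float32, m along the optical axis (not along the pixel's ray), 0 where there is no reading), "fx", "fy", "cx", "cy" (pixels), "D" ([k1, k2, p1, p2, k3] as OpenCV has them; the pictures are not rectified), "R" (3x3) and "t" (3): a world point X has camera coordinates R X + t. Camera axes: x right, y down, z forward; pixel columns grow to the right and rows downward; lengths in m; the calibration is good to about 2 mm. A picture is of the moment at which its call begins.
- close_job(): hands the job in; it is judged then, once.
Trained networks look in the newest picture that a camera, given by its name, has taken for a name from the list of things; names that differ only in an ending like _2 or _b are one class to them, and where a whole thing is asked for, a point or a joint stands for the part that bears it (a point fixed in the world has none). Each returns a list of dicts, best first, with "conf" (0 to 1); they miss things now and then, are a little off and sometimes report something else, mostly with a low value. They report only what shows in the picture. A call takes as long as a camera call.
- find_in(camera, query): "bbox" ([centre column, centre row, width, height] in pixels, round what is visible of it).
The state is a dict: "clock": time; "joint_positions": joint angles; "dq": joint speeds; "joint_torque": joint torques, N m; "tcp_pos": TCP position; "eef_rot": TCP orientation; "force": force on the tool from outside, world axes, zero at the start; "moment": the same for the moment, N m; "grip_width": opening from 0.0 (shut) to 1.0 (fully open); "grasp_force": force on a finger pad.
Only numpy, scipy, OpenCV 4.12 (cv2) and the standard library are available. Lean on these libraries where they do the work, as an engineer would, in place of code of your own. Each camera call takes 0.05 s, during which the arm holds its last target. There are 200 camera calls.

TASK

The solar lantern head lies upside down with its battery tray open, and its freshly charged cell lies in the white charger. Take the cell out of the charger and load it into the lantern's tray: push its flat end against the coil contact, then drop the nub end in so that the cell lies level and fully home, with the nub held under the bent-over lip of the contact strip. The tray is thin plastic, so go gently: press only as far as the coil gives, and leave the other things on the bench where they are.

Things in the scene. Friction and masses are not known exactly. Their poses are not given: they have to be found in the camera images.
- lantern: Upturned round steel lantern head, 128 mm across, fixed. Origin: centre of its underside, on the bench; z up. Flat face 24 mm above the bench, rim to 27.5. A black battery tray crosses it along x: coil contact at the -x end, brass contact strip at the +x end. The tray, thin plastic, breaks if cell and lantern press on each other with over 35 N.
- bay (a point): Nominal middle of the seated cell, 40.5 mm above the lantern's origin; axes as the lantern's. The tray is clamped through slots: all of it (seat, cheeks, coil, strip) sits up to 6.5 mm either way along x from the nominal place. That offset changes each time and is in none of the poses given: feel for it. All x below are from here, for a tray at its nominal place.
- seat (a point): Top of the tray's floor below bay, 30 mm above the bench: a ridge 18 mm wide. Flared cheeks beside the cell's ends only (x = 24.5 to 32.5 and -49 to -30 mm), 18 mm apart 4 mm above the floor, 26 mm apart at their tops 10 mm above it, guide the cell sideways; between them both sides are free for fingers down to the flat face, 6 mm below the floor.
- coil_face (a point): Nominal centre of the coil contact's free face (16 mm across), x = -26.5 mm, 10.5 mm above the floor. Gives along -x at 0.8 N/mm, solid after 14 mm (11 N). Pushed in about 12 mm (9.6 N) or more it lets the nub pass the lip; a seated cell keeps it in 8.5 mm (6.8 N). The wall behind it (x = -54.5 to -48) is 14.5 mm above the floor.
- strip_lip (a point): Nominal tip of the strip's rounded lip, x = 33 mm, 9 mm wide; underside 16 mm and top 18.5 mm above the floor. The upright strip below it is at x = 35 mm, the wall behind it 15.5 mm above the floor. The nub goes under the lip and against the strip; a cell let go of while level on the floor is pushed there by the coil.
- charger: White one-cell charger, 98 x 52 mm, base 12 mm high, fixed. Origin: centre of its underside; x along the cell, nub towards +x. The cell rests on a ridge 16 mm wide, 19 mm above the bench. End walls (x = 37.5 to 43.5 mm either side) rise to 29 mm, cheeks (x = 26 to 35) to 26 mm; the middle is free for fingers down to 12 mm.
- cell: Grey cylindrical rechargeable cell, 21 mm diameter, 70 mm long over all with the nub, about 70 g, lying in the charger with its axis about 29.5 mm above the bench. Origin: on its axis, half way along the 70 mm. x axis along the cell, from the flat end to the nub; the roll about x means nothing.
- nub (a point): Tip of the cell's nub (steel button 8 mm in diameter that stands 3 mm out of the 21 mm body), 35 mm from the cell's origin along its +x.
- flat_end (a point): Centre of the cell's flat end, 35 mm from the cell's origin along -x. This end goes against the coil.
- tape_roll: Roll of masking tape, 91 mm across, 24 mm high, lying flat near the lantern; origin at the centre of its underside. A bystander.
- pin_tin: Round tin with lid, 70 mm across, 36 mm high, standing near the lantern; origin at the centre of its underside. A bystander.
- marker: Black marker lying at the left end of the bench, 131 mm long, 14 mm thick; origin at the centre of its underside. A bystander.

How it is judged:
By the outcome, as a careful person would: the job done as asked, in the order asked, and still so for the second after the job is handed in, with the robot touching nothing.
It also fails if it takes over 61 s, if anything falls off the work surface, if the arm or the gripper's body presses on something with over 40 N, if the wrist force passes 120 N, or if a joint passes its speed limit or range.

## Working session

There is one attempt and no reset: what is moved stays moved. The work goes in short steps, Python scripts to look and compute and a tool call to move; the robot and the scene stay as the last step left them, time stands still between calls to the robot, and variables do not carry over. Pictures are saved under pics/ and viewed, at most 10 in all, crops included, and the job is handed in when it is done.

Besides the shell and the picture viewer there is one more tool, called after "Request:" by a JSON object that holds its "op" and its "data". play_rows: Moves the arm, as the interface text tells. Its arguments: {"type":"object","properties":{"commands":{"type":"array","items":{"type":"object","properties":{"tx":{"type":"number"},"ty":{"type":"number"},"tz":{"type":"number"},"twist":{"type":"number"}}}},"hand":{"type":"number"}},"required":["commands"]}

```bash
mkdir -p pics; cat > h.py <<'E'
import numpy as np, cv2
from bench import state, grab_frame, find_in
def cloud(f):
    z=f["z_map"]; h,w=z.shape
    K=np.array([[f["fx"],0,f["cx"]],[0,f["fy"],f["cy"]],[0,0,1]])
    uv=np.stack(np.meshgrid(np.arange(w),np.arange(h)),-1).reshape(-1,1,2).astype(np.float64)
    n=cv2.undistortPoints(uv,K,np.array(f["D"],float)).reshape(h,w,2)
    P=np.dstack([n[...,0]*z,n[...,1]*z,z])
    W=(P-np.array(f["t"]))@np.array(f["R"])
    W[z==0]=np.nan
    return W
def save(f,name,crop=None,s=1):
    im=f["frame"][...,::-1]
    if crop: im=im[crop[1]:crop[3],crop[0]:crop[2]]
    cv2.imwrite("pics/"+name,cv2.resize(im,None,fx=s,fy=s,interpolation=cv2.INTER_CUBIC))
E
python3 - <<'E'
from h import *
s=state(); print(s["tcp_pos"],s["eef_rot"],s["grip_width"],s["clock"])
f=grab_frame("top"); W=cloud(f); save(f,"top.png")
print(-np.array(f["R"]).T@np.array(f["t"]),f["fx"])
np.save("W.npy",W); np.save("F.npy",f["frame"])
for q in ["lantern","charger","cell","nub","flat_end","tape_roll","pin_tin","coil_face","strip_lip","marker"]:
    for r in find_in("top",q)[:2]:
        b=r["bbox"]; u,v=int(b[0]),int(b[1]); print(q,round(r["conf"],2),np.round(b,1),np.round(W[v,u],4))
E
```

```text
[ 0.16697718 -0.60167931  0.26291883] [ 9.90842943e-01  1.35016523e-01 -1.79182904e-04 -8.76456285e-04] 0.9977778754822061 0.0
[ 0.32514474 -0.02857637  1.08356161] 372.3699573596895
lantern 0.91 [407.  224.6  43.   42.1] [ 0.3507 -0.2659  0.03  ]
charger 0.72 [311.9 166.2  31.6  25. ] [0.5182 0.0042 0.0405]
cell 0.52 [313.8 168.5  21.5  17.4] [ 0.5134 -0.0012  0.0343]
nub 0.69 [312.1 164.7  23.9  14.5] [0.5246 0.0014 0.0367]
nub 0.37 [183.7 204.6  37.   17.1] [0.4163 0.381  0.0121]
flat_end 0.56 [310.7 165.9  19.2  16.1] [0.5209 0.007  0.0416]
tape_roll 0.8 [464.2 187.2  35.   32. ] [ 0.458  -0.4459  0.0017]
tape_roll 0.52 [313.8 165.2  20.9  11.8] [ 0.5212 -0.0015  0.0393]
pin_tin 0.84 [363.3 206.4  25.4  21.5] [ 0.4026 -0.1409  0.0401]
pin_tin 0.37 [410.5 223.8  41.3  45.4] [ 0.3534 -0.2748  0.0285]
coil_face 0.73 [408.2 225.8  47.1  44.6] [ 0.3478 -0.2688  0.029 ]
strip_lip 0.71 [408.2 224.   40.6  41. ] [ 0.3506 -0.2684  0.0312]
strip_lip 0.58 [464.8 187.9  37.   29. ] [ 0.458  -0.4459  0.0017]
marker 0.62 [185.8 204.7  37.7  18.4] [0.4164 0.3754 0.0109]
```

```bash
python3 - <<'E'
from h import *
F=np.load("F.npy"); 
a=cv2.resize(F[140:200,285:345],None,fx=6.6,fy=6.6,interpolation=cv2.INTER_CUBIC)
b=cv2.resize(F[195:255,378:438],None,fx=6.6,fy=6.6,interpolation=cv2.INTER_CUBIC)
cv2.imwrite("pics/crops.png",np.hstack([a,b])[...,::-1])
W=np.load("W.npy")
def sel(lo,hi,z0,z1):
    p=W.reshape(-1,3); m=(p[:,0]>lo[0])&(p[:,0]<hi[0])&(p[:,1]>lo[1])&(p[:,1]<hi[1])&(p[:,2]>z0)&(p[:,2]<z1); return p[m]
c=sel((.45,-.07),(.59,.07),.033,.06)
m=c.mean(0);u,s,v=np.linalg.svd((c-m)[:,:2],full_matrices=False);print("cell",len(c),m,np.degrees(np.arctan2(v[0,1],v[0,0])),c.max(0),c.min(0))
c=sel((.45,-.07),(.6,.08),.008,.06);print("charger rect",cv2.minAreaRect((c[:,:2]*1000).astype(np.float32)))
c=sel((.27,-.35),(.43,-.19),.015,.07);print("lantern circ",cv2.minEnclosingCircle((c[:,:2]*1000).astype(np.float32)))
c=sel((.27,-.35),(.43,-.19),.034,.07);print("tall",np.round(c*1000).astype(int).tolist())
E
```

```text
cell 156 [0.52054855 0.00256706 0.03844969] -64.0353410796647 [0.54185892 0.04458517 0.0443076 ] [ 0.49926005 -0.03002968  0.03310599]
charger rect ((520.9096069335938, 3.45831298828125), (52.290279388427734, 97.26929473876953), 26.154687881469727)
lantern circ ((351.21380615234375, -269.35369873046875), 64.31022644042969)
tall [[398, -262, 41], [398, -264, 43], [398, -268, 41], [398, -270, 45], [398, -273, 44], [395, -250, 45], [395, -253, 44], [395, -256, 44], [395, -258, 47], [395, -260, 49], [395, -266, 46], [395, -270, 45], [392, -247, 46], [392, -249, 46], [392, -253, 44], [392, -255, 45], [392, -258, 47], [392, -260, 48], [392, -264, 46], [392, -265, 52], [390, -249, 36], [389, -257, 48], [390, -274, 35], [390, -277, 39], [387, -272, 34], [387, -274, 37], [387, -277, 38], [384, -248, 39], [384, -251, 39], [384, -274, 37], [381, -247, 42], [382, -251, 39], [379, -248, 39], [362, -274, 34], [334, -270, 35], [331, -273, 35], [331, -272, 49], [331, -276, 46], [331, -281, 36], [331, -287, 36], [331, -288, 41], [328, -276, 46], [328, -278, 48], [328, -286, 39], [328, -289, 36], [325
[... 519 characters left out ...]
1], [314, -263, 40], [314, -266, 37], [314, -273, 43], [314, -275, 47], [314, -280, 38], [314, -283, 36], [314, -284, 43], [314, -289, 37], [314, -291, 38], [314, -295, 35], [311, -265, 39], [311, -268, 40], [311, -277, 51], [311, -281, 45], [311, -284, 45], [311, -287, 42], [311, -289, 46], [311, -291, 50], [309, -265, 40], [308, -269, 36], [308, -271, 38], [309, -272, 47], [308, -276, 44], [308, -278, 45], [308, -281, 45], [308, -284, 42], [308, -286, 45], [308, -289, 45], [308, -293, 40], [306, -267, 42], [306, -270, 45], [306, -272, 45], [306, -275, 45], [306, -278, 45], [306, -281, 45], [306, -284, 45], [306, -286, 47], [303, -267, 42], [303, -269, 46], [303, -272, 46], [303, -276, 43]]
```

View pics/crops.png

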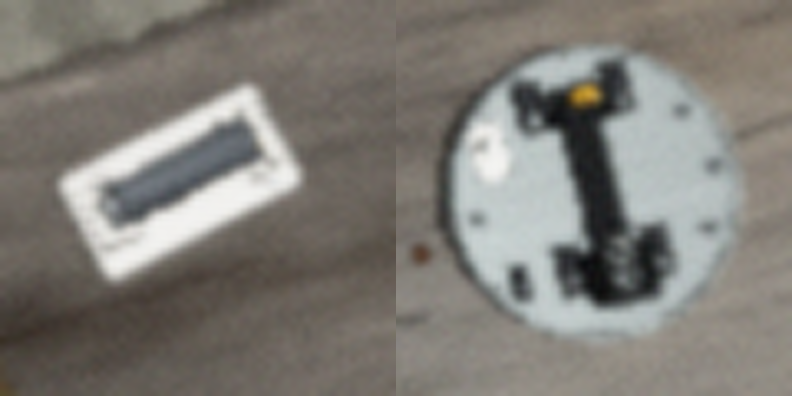

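View pics/top.png

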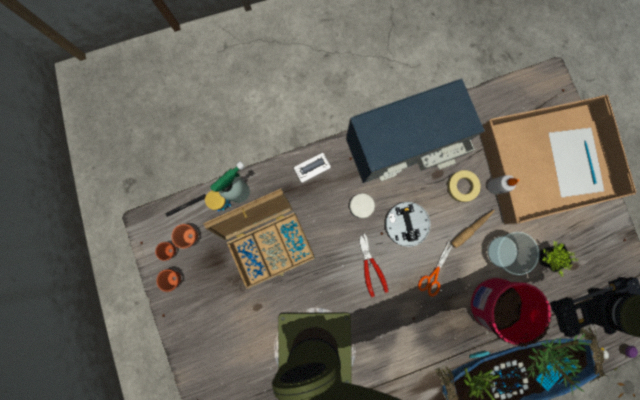

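The cell's light end, probably the nub, points lower-left at about (115,205) in the left crop. The lantern's brass strip is at the top (587,95) and its coil at the bottom (620,260). In the full picture a dark cabinet stands at (350–480, 80–175), so I'm checking clearances along the path.

```bash
python3 - <<'E'
from h import *
W=np.load("W.npy"); p=W.reshape(-1,3); p=p[np.isfinite(p[:,0])]
# max-height map, 5cm cells
xs=np.arange(0.0,0.85,.05); ys=np.arange(.25,-.8,-.05)
print("      "+" ".join(f"{y*100:4.0f}" for y in ys))
for x in xs[::-1]:
    r=[]
    for y in ys:
        m=(abs(p[:,0]-x)<.025)&(abs(p[:,1]-y)<.025)
        r.append(f"{p[m,2].max()*1000:4.0f}" if m.any() else "   .")
    print(f"{x*100:4.0f}  "+" ".join(r))
E
```

```text
25   20   15   10    5    0   -5  -10  -15  -20  -25  -30  -35  -40  -45  -50  -55  -60  -65  -70  -75
  80  -864 -869 -867 -872 -868 -879    .    .    .    .    .    .    .    .    .    0    4    6    5    5    5
  75  -867 -864 -876    .    .    .    .    .    .    .    .    .    .    .   -0    5    5    6    5    6    5
  70     .    .    .    .    .    .    .    .    .    .    .  214  214  208    .    4    5    5   76   83   85
  65     .    .    .    .    .    .   -6    4  214  213  214  212  209  209    .   83   84   83   84   82   10
  60     .    .    .    .    4    5    6  211  216  210  210  209  209  208    .   82   10   10   10   10   10
  55     .    3    5    5   18   44   41  209  209  211  209  212  213  213  204   83   82    9    9   10   10
  50     .  214  208    6   41   44   28   90  213  213  213  214  136  136   28   75   89    9    8    9   11
  45   215  214    7  202  200    5    8   39  206    5    6    6    5   28   28   93  138    9   11    9   10
  40   121  200  207  203  200    6    5   41   41   29   52   39   25   31   28   24   83    8   79   81   8
[... 189 characters left out ...]
  31   99   98   98   86   81    5
  25     5   65   45   63   64   63    5    6   19   18    6    5   10   11    5   98   44   98   99  105   91
  20     6   64   64   64    6    5    6    6   19   20    5   12   13    5  155  346  474  465  348  347    4
  15     7    6    6    5    8    5    6    6   21   17    5   14   12    5  156  348  478  465  265    6    6
  10     5    6    7   18   18   18   18   16    5    5    5    7    5    7  156  347  391  158    .    3    3
   5     6    6    6  354  411  424  451  474  484    5    6    5    6    4  157  159  159  159  158  147  101
   0     8    6    6   17  383    .  294   17    5    5    6    6    5   88   90   88  147  163  161  135  117
```

Request:
{"op": "play_rows", "data": {"commands": [{"tx": 10, "ty": 20, "tz": 40}, {"tx": 30, "ty": 60, "tz": 70}, {"tx": 55, "ty": 110, "tz": 70}, {"tx": 80, "ty": 160, "tz": 70}, {"tx": 105, "ty": 210, "tz": 60}, {"tx": 130, "ty": 260, "tz": 40}, {"tx": 145, "ty": 290, "tz": 20}, {"tx": 150, "ty": 305, "tz": 10}, {"tx": 150, "ty": 305, "tz": 10}, {"tx": 150, "ty": 305, "tz": 10}]}}

```text
invalid input at $.commands[0]: expected keys tx, ty, tz, twist
```

```bash
python3 - <<'E'
from h import *
s=state(); print(s["tcp_pos"],s["joint_positions"],s["force"],s["clock"])
f=grab_frame("wrist"); save(f,"w1.png"); W=cloud(f); np.savez("w1.npz",W=W,F=f["frame"])
print(-np.array(f["R"]).T@np.array(f["t"]))
for q in ["lantern","coil_face","strip_lip"]:
    for r in find_in("wrist",q)[:2]: print(q,round(r["conf"],2),np.round(r["bbox"],1))
E
```

```text
[ 0.16719027 -0.60223251  0.26371224] [ 1.33384089  0.68914045 -0.1946042   1.56531988  0.15730369  0.90249383
 -0.21510309] [-0.75677293 -0.68589201 -0.04342222] 0.55
[ 0.24219477 -0.58086021  0.38566479]
```

View pics/w1.png

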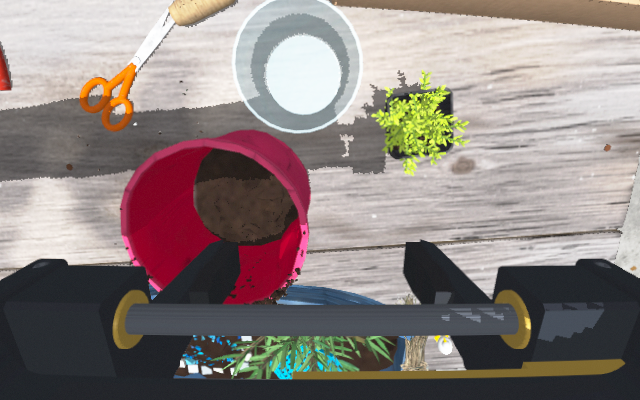

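The move was refused because every key is required. That wrist picture shows only the start: red pot (215,215), scissors (110,100), and the camera about 75 mm ahead of the TCP along tool +x.

Request:
{"op": "play_rows", "data": {"commands": [{"tx": 10, "ty": 20, "tz": 40, "twist": 0}, {"tx": 25, "ty": 60, "tz": 70, "twist": 0}, {"tx": 40, "ty": 110, "tz": 70, "twist": 0}, {"tx": 60, "ty": 160, "tz": 70, "twist": 0}, {"tx": 80, "ty": 210, "tz": 50, "twist": 0}, {"tx": 95, "ty": 260, "tz": 20, "twist": 0}, {"tx": 105, "ty": 295, "tz": 0, "twist": 0}, {"tx": 110, "ty": 312, "tz": -10, "twist": 0}, {"tx": 110, "ty": 312, "tz": -10, "twist": 0}, {"tx": 110, "ty": 312, "tz": -10, "twist": 0}]}}

```text
clock: 2.0
tcp_pos: [0.2774, -0.2914, 0.2542]
eef_rot: [0.991, 0.134, 0.0, 0.001]
force: [-1.0, -0.9, 0.5]
grip_width: 1.0
grasp_force: 0.0
```

```bash
python3 - <<'E'
from h import *
s=state(); print(s["tcp_pos"],s["joint_positions"],s["force"],s["clock"])
f=grab_frame("wrist"); save(f,"w2.png"); W=cloud(f); np.savez("w2.npz",W=W,F=f["frame"])
print(-np.array(f["R"]).T@np.array(f["t"]))
for q in ["lantern","coil_face","strip_lip"]:
    for r in find_in("wrist",q)[:2]: print(q,round(r["conf"],2),np.round(r["bbox"],1))
E
```

```text
[ 0.27741412 -0.29138846  0.25420735] [ 0.83433219  0.43412963 -0.20129123  2.20911598  0.17394099  0.51095157
 -0.80170193] [-0.95162572 -0.85195301  0.46411609] 2.0
[ 0.35230772 -0.26993757  0.37617275]
lantern 0.82 [323.  104.9 118.  115.9]
coil_face 0.61 [321.1 100.7 115.4 124.9]
strip_lip 0.66 [322.7 102.2 114.8 119.7]
```

View pics/w2.png

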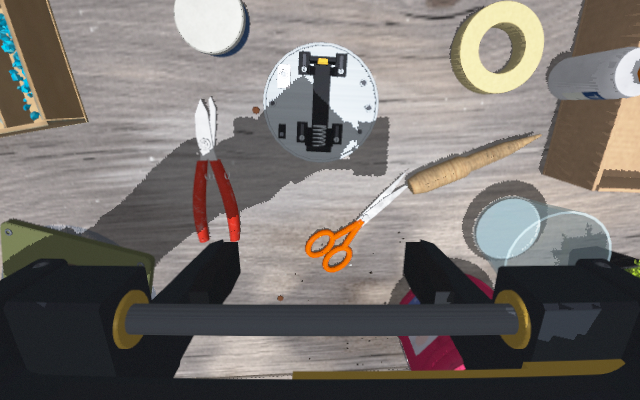

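Here the lantern is at (323,104), with the strip's yellow lip at (322,62) and the coil at (320,137). The tray runs almost vertically in the picture, and the whole area is clear.

```bash
python3 - <<'E'
from h import *
d=np.load("w2.npz"); W=d["W"]; F=d["F"].astype(int)
p=W.reshape(-1,3); c=F.reshape(-1,3)
m0=(abs(p[:,0]-.351)<.09)&(abs(p[:,1]+.269)<.09)
q=p[m0&(p[:,2]>.018)&(p[:,2]<.03)&(c.min(1)>0)]
h=cv2.convexHull((q[:,:2]*1000).astype(np.float32))[:,0]
A=np.c_[2*h,np.ones(len(h))]; s=np.linalg.lstsq(A,(h**2).sum(1),rcond=None)[0]; print("circle",s[:2],np.sqrt(s[2]+s[0]**2+s[1]**2),"minc",cv2.minEnclosingCircle(h))
r=np.hypot(p[:,0]-.351,p[:,1]+.269)
blk=(r<.058)&(c.max(1)<60); b=p[blk]*1000; print("black rect",cv2.minAreaRect(b[:,:2].astype(np.float32)),len(b))
mid=(r<.018)&(c.max(1)<60); b=p[mid]*1000; mm=b.mean(0); v=np.linalg.svd(b[:,:2]-mm[:2],full_matrices=False)[2][0]; print("ridge",len(b),mm,np.degrees(np.arctan2(v[1],v[0])))
br=(r<.062)&(c[:,0]>150)&(c[:,2]<90); b=p[br]*1000; print("brass",len(b),b.mean(0),b.min(0),b.max(0))
# profile in lantern frame, several yaws from brass
th=np.radians(13); R=np.array([[np.cos(th),np.sin(th)],[-np.sin(th),np.cos(th)]])
L=(p[:,:2]*1000-s[:2])@R.T
for x0 in range(-60,62,4):
    k=(abs(L[:,0]-x0)<2)&(abs(L[:,1])<30)&(p[:,2]>.0275); kk=(abs(L[:,0]-x0)<2)&(abs(L[:,1])<30)&(c.max(1)<60)
    print(x0,k.sum(), np.round(np.percentile(L[k,1],[2,50,98]),1) if k.any() else "", np.round(p[k,2].max()*1000,0) if k.any() else "","blk",np.round(np.percentile(L[kk,1],[3,50,97]),1) if kk.any() else "")
cv2.imwrite("pics/w2c.png",cv2.resize(d["F"][35:170,255:390,::-1],None,fx=4.4,fy=4.4,interpolation=cv2.INTER_CUBIC))
E
```

```text
circle [ 353.19688633 -269.01992628] 63.71191220970545 minc ((353.5043640136719, -269.0879211425781), 64.14573669433594)
black rect ((343.3351135253906, -261.7480163574219), (111.74642944335938, 87.76566314697266), 35.28007125854492) 6900
ridge 418 [ 348.02916215 -269.21046791   30.81569327] -156.78565083668425
brass 58 [ 393.9603764  -260.11789429   49.25403403] [ 390.76955765 -265.10778366   47.52417469] [ 397.12493385 -255.29770246   50.91420257]
-60 1425 [-29.   -9.5  27.8] 330.0 blk [23.9 29.  29.6]
-56 8751 [-28.3   2.9  28.9] 333.0 blk [-27.5   1.4  28.4]
-52 4541 [-29.3  -6.9  28.2] 333.0 blk [-29.6 -12.2  27.7]
-48 64 [-29.7  -1.6  13.3] 311.0 blk [-29.3  -1.6  12.5]
-44 107 [-12.3  -0.4  13.6] 47.0 blk [-12.2  -1.4  12.6]
-40 129 [-21.5  -0.1  21.9] 49.0 blk [-22.8   3.8  23.7]
-36 144 [-21.7   0.   21.5] 49.0 blk [-22.9   3.9  24.1]
-32 133 [-21.6   1.1  23.8] 49.0 blk [-23.8   2.4  24.2]
-28 133 [-22.4   0.4  23.2] 49.0 blk [-23.3  -0.2  24. ]
-24 110 [-22.5   1.5  21.8] 49.0 blk [-23.    7.2  24.1]
-20 91 [-21.9   0.7  23.3] 49.0 blk [-22.7   0.8  24.2]
-16 60 [-8.   0.8
[... 223 characters left out ...]
 8. ]
4 63 [-8.9  0.5  8.1] 33.0 blk [-5.5  1.7  8.1]
8 66 [-9.  -0.4  8.3] 33.0 blk [-1.5  4.   8.3]
12 67 [-8.7 -0.2  8.5] 33.0 blk [4.1 7.3 8.5]
16 68 [-8.6 -0.   8.6] 33.0 blk [7.5 8.5 8.6]
20 63 [-8.4 -0.8  7.7] 33.0 blk 
24 67 [-9.2 -0.8  7.8] 33.0 blk 
28 74 [-12.7  -0.6   7.9] 40.0 blk [-13.8 -13.8 -13.8]
32 162 [-22.6  -0.4  23. ] 42.0 blk [-15.7  -7.7  15.1]
36 172 [-24.7  -0.3  22. ] 41.0 blk [-15.5   7.2  15.7]
40 166 [-22.3  -0.5  20.8] 51.0 blk [-13.2  -0.6  14.4]
44 149 [-22.2  -0.8  21.2] 50.0 blk [-15.   -6.4  13.9]
48 51 [-25.1  -1.7  24.4] 48.0 blk [-14.3  13.9  20.2]
52 28 [-29.9  15.6  29.1] 30.0 blk 
56 44 [-28.9  -0.9  28.8] 30.0 blk 
60 77 [-20.    0.8  19.5] 30.0 blk
```

View pics/w2c.png

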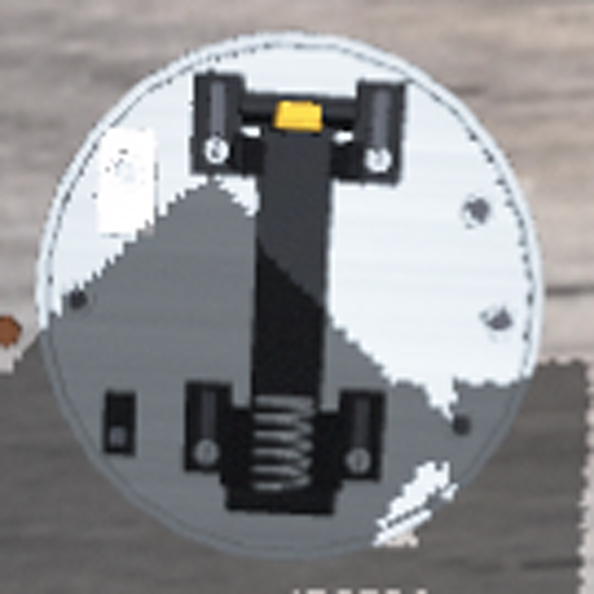

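The tray lies cleanly at a yaw of about 12°, shifted roughly +6 mm: the lip (300,115) is at x≈39 in the lantern frame, and the coil (283,440) is at the other end. Next I go to the charger.

Request:
{"op": "play_rows", "data": {"commands": [{"tx": 5, "ty": 5, "tz": 30, "twist": 10}, {"tx": 30, "ty": 30, "tz": 55, "twist": 20}, {"tx": 60, "ty": 65, "tz": 60, "twist": 30}, {"tx": 95, "ty": 105, "tz": 60, "twist": 40}, {"tx": 130, "ty": 145, "tz": 60, "twist": 50}, {"tx": 165, "ty": 190, "tz": 60, "twist": 60}, {"tx": 200, "ty": 230, "tz": 55, "twist": 70}, {"tx": 230, "ty": 265, "tz": 45, "twist": 80}, {"tx": 245, "ty": 280, "tz": 35, "twist": 90}, {"tx": 248, "ty": 285, "tz": 30, "twist": 100.5}]}}

```text
clock: 3.45
tcp_pos: [0.5262, -0.0043, 0.2833]
eef_rot: [0.527, 0.85, 0.0, -0.0]
force: [-0.1, -0.2, 0.1]
grip_width: 1.003
grasp_force: 0.0
```

Request:
{"op": "play_rows", "data": {"commands": [{"tx": 0, "ty": 0, "tz": 0, "twist": 0}, {"tx": 0, "ty": 0, "tz": 0, "twist": 0}, {"tx": 0, "ty": 0, "tz": 0, "twist": 0}]}}

```text
clock: 3.82
tcp_pos: [0.5252, -0.0059, 0.2841]
eef_rot: [0.531, 0.847, -0.0, 0.0]
force: [-0.2, 0.3, -0.5]
grip_width: 1.0
grasp_force: 0.0
```

```bash
python3 - <<'E'
from h import *
s=state(); print(s["tcp_pos"],s["eef_rot"],s["joint_positions"],s["force"],s["clock"])
f=grab_frame("wrist"); W=cloud(f); np.savez("w3.npz",W=W,F=f["frame"]); save(f,"w3.png")
for q in ["charger","cell","nub"]:
    for r in find_in("wrist",q)[:2]: 
        b=r["bbox"];print(q,round(r["conf"],2),np.round(b,1),W[int(b[1]),int(b[0])])
p=W.reshape(-1,3)*1000; c=f["frame"].reshape(-1,3).astype(int)
m=(abs(p[:,0]-520)<70)&(abs(p[:,1]-3)<70)&(p[:,2]>8)&(p[:,2]<60)
print(cv2.minAreaRect(p[m,:2].astype(np.float32)))
k=m&(c.max(1)<140)&(p[:,2]>32); q=p[k]; mm=q.mean(0); v=np.linalg.svd(q[:,:2]-mm[:2],full_matrices=False)[2][0]
t=(q[:,:2]-mm[:2])@v; print("cell",len(q),mm,np.degrees(np.arctan2(v[1],v[0])),t.min(),t.max(),np.percentile(q[:,2],[5,50,99]))
E
```

```text
[ 0.5251639  -0.00594121  0.28414731] [ 5.30962261e-01  8.47395352e-01 -1.03180488e-04  4.29568106e-04] [ 0.35792938  0.60501455 -0.71153128  1.82510504  0.49631629  0.89699007
 -0.13326205] [-0.2233436   0.27099576 -0.47184279] 3.825
cell 0.82 [321.9 164.2  14.3  57.6] [0.52136884 0.00316806 0.04065268]
cell 0.56 [321.4 159.3  40.1  75.2] [0.5187559  0.00857444 0.04016487]
nub 0.93 [322.3 164.2  20.4  53.7] [0.52234625 0.00391654 0.04198651]
((521.6910400390625, 3.7000885009765625), (51.269569396972656, 97.97559356689453), 26.863569259643555)
cell 896 [522.10190006   3.68043761  38.51205439] -62.92969828569569 -34.74363118532964 35.283103369968316 [33.93463245 39.19221723 41.87766524]
```

View pics/w3.png

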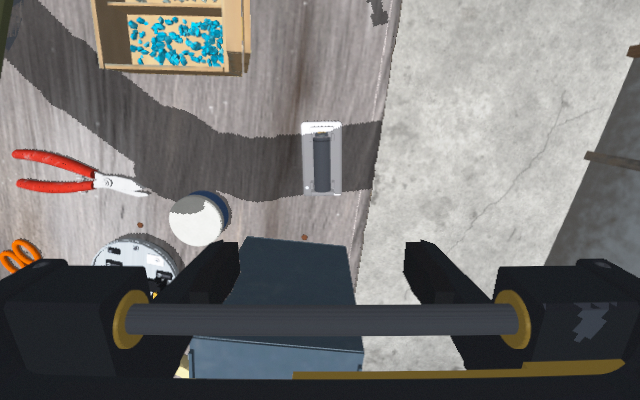

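The charger is at (322,158) with the cell upright in it at (322,163). It is still unclear which end is the nub, so I'm cropping.

```bash
python3 - <<'E'
from h import *
d=np.load("w3.npz"); cv2.imwrite("pics/w3c.png",cv2.resize(d["F"][115:205,290:355,::-1],None,fx=6,fy=6,interpolation=cv2.INTER_CUBIC))
E
```

```text
(no output)
```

View pics/w3c.png

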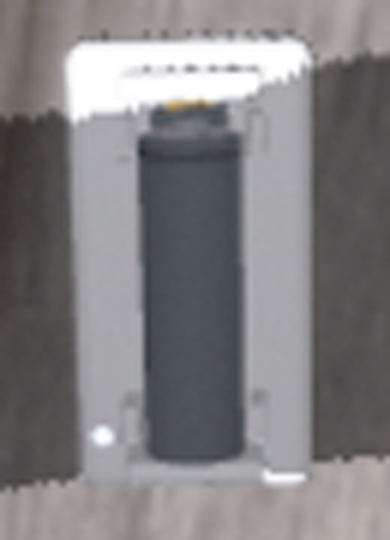

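The nub with its brass contact is at the top (190,110), i.e. along tool +x at about 117°. I'm descending to grasp 10 mm on the flat side of the middle.

Request:
{"op": "play_rows", "data": {"commands": [{"tx": 1, "ty": 0.5, "tz": -30, "twist": 1}, {"tx": 1.2, "ty": 0.7, "tz": -75, "twist": 1}, {"tx": 1.2, "ty": 0.7, "tz": -120, "twist": 1}, {"tx": 1.2, "ty": 0.7, "tz": -160, "twist": 1}, {"tx": 1.2, "ty": 0.7, "tz": -195, "twist": 1}, {"tx": 1.2, "ty": 0.7, "tz": -220, "twist": 1}, {"tx": 1.2, "ty": 0.7, "tz": -235, "twist": 1}, {"tx": 1.2, "ty": 0.7, "tz": -243.5, "twist": 1}, {"tx": 1.2, "ty": 0.7, "tz": -243.5, "twist": 1}], "hand": 60}}

```text
clock: 5.15
tcp_pos: [0.5266, -0.0045, 0.0403]
eef_rot: [0.522, 0.853, 0.0, 0.0]
force: [-0.2, 0.6, -0.1]
grip_width: 0.678
grasp_force: 0.0
```

Request:
{"op": "play_rows", "data": {"commands": [{"tx": 0, "ty": 0, "tz": 0, "twist": 0}, {"tx": 0, "ty": 0, "tz": 0, "twist": 0}, {"tx": 0, "ty": 0, "tz": 0, "twist": 0}, {"tx": 0, "ty": 0, "tz": 0, "twist": 0}, {"tx": 0, "ty": 0, "tz": 0, "twist": 0}, {"tx": 0, "ty": 0, "tz": 0, "twist": 0}], "hand": 15}}

```text
clock: 5.9
tcp_pos: [0.5265, -0.0046, 0.0403]
eef_rot: [0.522, 0.853, 0.0, 0.0]
force: [0.1, -0.2, 1.9]
grip_width: 0.228
grasp_force: 30.0
```

Request:
{"op": "play_rows", "data": {"commands": [{"tx": 0, "ty": 0, "tz": 10, "twist": 0}, {"tx": 0, "ty": 0, "tz": 30, "twist": 0}, {"tx": 0, "ty": 0, "tz": 65, "twist": 0}, {"tx": 0, "ty": 0, "tz": 105, "twist": 0}, {"tx": 0, "ty": 0, "tz": 150, "twist": 0}, {"tx": 0, "ty": 0, "tz": 195, "twist": 0}, {"tx": 0, "ty": 0, "tz": 230, "twist": 0}, {"tx": 0, "ty": 0, "tz": 250, "twist": 0}]}}

```text
clock: 6.9
tcp_pos: [0.5264, -0.0043, 0.2926]
eef_rot: [0.522, 0.853, 0.001, 0.001]
force: [-0.6, 0.9, -0.6]
grip_width: 0.231
grasp_force: 30.0
```

Request:
{"op": "play_rows", "data": {"commands": [{"tx": -5, "ty": -5, "tz": 0, "twist": -8}, {"tx": -20, "ty": -25, "tz": 5, "twist": -18}, {"tx": -40, "ty": -55, "tz": 5, "twist": -28}, {"tx": -60, "ty": -90, "tz": 5, "twist": -38}, {"tx": -85, "ty": -125, "tz": 5, "twist": -48}, {"tx": -108, "ty": -165, "tz": 0, "twist": -58}, {"tx": -130, "ty": -205, "tz": -10, "twist": -68}, {"tx": -148, "ty": -240, "tz": -20, "twist": -78}, {"tx": -158, "ty": -256, "tz": -30, "twist": -88}, {"tx": -161.5, "ty": -262, "tz": -35, "twist": -98}]}}

```text
clock: 8.15
tcp_pos: [0.3634, -0.2674, 0.2551]
eef_rot: [0.987, 0.161, -0.0, -0.0]
force: [-0.3, 0.5, -0.6]
grip_width: 0.23
grasp_force: 30.0
```

Request:
{"op": "play_rows", "data": {"commands": [{"tx": 0, "ty": 0, "tz": 0, "twist": -7}, {"tx": 0, "ty": 0, "tz": 0, "twist": -7}, {"tx": 0, "ty": 0, "tz": 0, "twist": -7}, {"tx": 0, "ty": 0, "tz": 0, "twist": -7}]}}

```text
clock: 8.65
tcp_pos: [0.3649, -0.2663, 0.2554]
eef_rot: [0.994, 0.105, 0.0, -0.0]
force: [0.4, -0.1, -1.7]
grip_width: 0.228
grasp_force: 30.0
```

```bash
python3 - <<'E'
from h import *
s=state(); e=s["eef_rot"]; print(s["tcp_pos"],np.degrees(2*np.arctan2(e[1],e[0])),np.round(s["joint_positions"],2),s["force"],s["clock"])
f=grab_frame("wrist"); W=cloud(f); np.savez("w4.npz",W=W,F=f["frame"]); save(f,"w4.png")
T=np.load("W.npy").reshape(-1,3)
m=(T[:,2]>.12)&(T[:,1]<-.08)&(T[:,1]>-.36)&(T[:,0]>.4)&(T[:,0]<.7); q=T[m]
for y in np.arange(-.08,-.36,-.04): print(round(y,2),q[abs(q[:,1]-y)<.02][:,0].min())
E
```

```text
[ 0.36492593 -0.26634847  0.25536633] 12.10173894254763 [ 0.67  0.49 -0.21  2.08  0.17  0.59 -1.02] [ 0.35775815 -0.14066717 -1.6831871 ] 8.65
-0.08 0.5968657112351763
-0.12 0.4846941778704926
-0.16 0.47246985497090954
-0.2 0.4788486168559951
-0.24 0.487503136122014
-0.28 0.4964043402184192
-0.32 0.4988487470802774
```

View pics/w4.png

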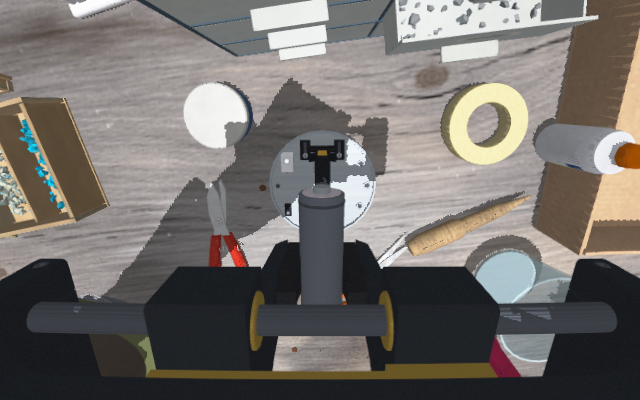

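The cell is held with the nub forward (322,190), in line with the tray; its strip lip is at (322,153). The cabinet is clear of the gripper, so I do a quick lateral check of the lip and cell in the tool frame.

```bash
python3 - <<'E'
from h import *
d=np.load("w4.npz"); p=d["W"].reshape(-1,3)*1000; c=d["F"].reshape(-1,3).astype(int)
P=np.array([364.9,-266.3]); th=np.radians(12.1); R=np.array([[np.cos(th),np.sin(th)],[-np.sin(th),np.cos(th)]])
L=(p[:,:2]-P)@R.T
br=(np.hypot(p[:,0]-393,p[:,1]+260)<20)&(c[:,0]>90)&(c[:,2]<c[:,0]*.55)&(p[:,2]>40)
print("brass",br.sum(),L[br].mean(0),L[br].min(0),L[br].max(0),p[br,2].mean())
cl=(p[:,2]>225)&(p[:,2]<275)&(L[:,0]>12)&(L[:,0]<60)&(abs(L[:,1])<14)
print("cell",cl.sum(),L[cl].min(0),L[cl].max(0),p[cl,2].max())
for x in (15,22,29,36,41,44): 
    k=cl&(abs(L[:,0]-x)<2.5)
    if k.any(): print(x,L[k,1].min(),L[k,1].max(),p[k,2].max())
ch=(p[:,2]>34)&(p[:,2]<60)&(L[:,0]>15)&(L[:,0]<45)&(abs(L[:,1])<35)
print("blocks",np.percentile(L[ch,1],[1,99]),np.percentile(L[ch,0],[1,99]))
q=p[(p[:,2]>18)&(p[:,2]<30)&(np.hypot(p[:,0]-353,p[:,1]+269)<75)]; h=cv2.convexHull(q[:,:2].astype(np.float32)); print(cv2.minEnclosingCircle(h))
E
```

```text
brass 1978 [21.78958928  0.11103064] [ 16.7995213  -17.10502478] [32.50895425 18.2617683 ] 312.6250213263105
cell 3198 [12.00478492 -9.88109516] [44.2627131  11.21040205] 257.65787447400663
15 -9.773641979476599 10.678949758110829 257.1658798289473
22 -9.551779765110586 11.008531847141859 257.28598930319765
29 -9.881095159567348 10.853781070988088 256.7121096078503
36 -9.789182275054234 11.21040205413738 257.6465727748937
41 -9.649919734984557 10.982565088479578 256.67325316696895
44 -7.290776296975797 8.74665470342071 254.0320754038623
blocks [-14.48842003  14.41567257] [18.91895603 35.16808004]
((353.8943786621094, -269.1622619628906), 63.78433609008789)
```

Request:
{"op": "play_rows", "data": {"commands": [{"tx": 0, "ty": -0.5, "tz": -25, "twist": 0}, {"tx": 0, "ty": -0.5, "tz": -65, "twist": 0}, {"tx": 0, "ty": -0.5, "tz": -105, "twist": 0}, {"tx": 0, "ty": -0.5, "tz": -140, "twist": 0}, {"tx": 0, "ty": -0.5, "tz": -165, "twist": 0}, {"tx": 0, "ty": -0.5, "tz": -178, "twist": 0}, {"tx": 0, "ty": -0.5, "tz": -178, "twist": 0}, {"tx": 0, "ty": -0.5, "tz": -178, "twist": 0}]}}

```text
clock: 9.7
tcp_pos: [0.3653, -0.2673, 0.078]
eef_rot: [0.995, 0.105, 0.001, 0.0]
force: [0.8, 0.0, -1.5]
grip_width: 0.23
grasp_force: 30.0
```

Request:
{"op": "play_rows", "data": {"commands": [{"tx": 0, "ty": 0, "tz": -2, "twist": 0}, {"tx": 0, "ty": 0, "tz": -4, "twist": 0}, {"tx": 0, "ty": 0, "tz": -5, "twist": 0}, {"tx": 0, "ty": 0, "tz": -6, "twist": 0}, {"tx": 0, "ty": 0, "tz": -6, "twist": 0}]}}

```text
clock: 10.32
tcp_pos: [0.3649, -0.267, 0.0712]
eef_rot: [0.995, 0.105, -0.0, -0.0]
force: [0.9, -0.0, -0.8]
grip_width: 0.232
grasp_force: 30.0
```

Request:
{"op": "play_rows", "data": {"commands": [{"tx": 0, "ty": 0, "tz": -0.5, "twist": 0}, {"tx": 0, "ty": 0, "tz": -1, "twist": 0}, {"tx": 0, "ty": 0, "tz": -1.5, "twist": 0}, {"tx": 0, "ty": 0, "tz": -1.5, "twist": 0}]}}

```text
clock: 10.82
tcp_pos: [0.3649, -0.267, 0.0697]
eef_rot: [0.995, 0.105, 0.0, 0.0]
force: [-0.3, -0.4, 0.2]
grip_width: 0.23
grasp_force: 30.0
```

Request:
{"op": "play_rows", "data": {"commands": [{"tx": 0, "ty": 0, "tz": -0.5, "twist": 0}, {"tx": 0, "ty": 0, "tz": -1, "twist": 0}, {"tx": 0, "ty": 0, "tz": -1.5, "twist": 0}, {"tx": 0, "ty": 0, "tz": -2, "twist": 0}, {"tx": 0, "ty": 0, "tz": -2, "twist": 0}]}}

```text
clock: 11.45
tcp_pos: [0.3647, -0.2671, 0.0681]
eef_rot: [0.995, 0.105, -0.0, 0.0]
force: [-1.0, -0.7, 6.7]
grip_width: 0.228
grasp_force: 30.0
```

Request:
{"op": "play_rows", "data": {"commands": [{"tx": 0, "ty": 0, "tz": -0.5, "twist": 0}, {"tx": 0, "ty": 0, "tz": -1, "twist": 0}, {"tx": 0, "ty": 0, "tz": -1.5, "twist": 0}, {"tx": 0, "ty": 0, "tz": -1.5, "twist": 0}]}}

```text
clock: 11.95
tcp_pos: [0.3643, -0.2672, 0.0666]
eef_rot: [0.995, 0.104, -0.0, 0.0]
force: [-1.4, 0.6, 7.9]
grip_width: 0.229
grasp_force: 30.1
```

Request:
{"op": "play_rows", "data": {"commands": [{"tx": 0, "ty": 0, "tz": -0.5, "twist": 0}, {"tx": 0, "ty": 0, "tz": -1, "twist": 0}, {"tx": 0, "ty": 0, "tz": -1.5, "twist": 0}, {"tx": 0, "ty": 0, "tz": -2, "twist": 0}, {"tx": 0, "ty": 0, "tz": -2.5, "twist": 0}, {"tx": 0, "ty": 0, "tz": -2.5, "twist": 0}]}}

```text
clock: 12.7
tcp_pos: [0.3638, -0.2673, 0.0641]
eef_rot: [0.995, 0.104, -0.001, 0.0]
force: [-2.0, -0.8, 7.5]
grip_width: 0.226
grasp_force: 30.1
```

```bash
cat > t.py <<'E'
from h import *
s=state(); e=s["eef_rot"]; P=np.array(s["tcp_pos"])*1000; th=2*np.arctan2(e[1],e[0])
f=grab_frame("wrist"); p=cloud(f).reshape(-1,3)*1000; np.savez("wt.npz",F=f["frame"])
R=np.array([[np.cos(th),np.sin(th)],[-np.sin(th),np.cos(th)]]); L=(p[:,:2]-P[:2])@R.T
x=[];z=[]
for a in np.arange(12,44,2):
    k=(abs(L[:,0]-a)<1)&(abs(L[:,1])<6)&(p[:,2]>P[2]-30)&(p[:,2]<P[2]+40)
    if k.sum()>5: x.append(a); z.append(np.percentile(p[k,2],95))
A=np.polyfit(x,z,1); al=np.arctan(A[0]); print("tilt",np.degrees(al),"pivot z",A[1]-10.5/np.cos(al),"tcp",P,np.round(s["force"],1))
E
python3 t.py
```

```text
tilt 3.8073740616293246 pivot z 57.027034316578714 tcp [ 363.83054424 -267.27355632   64.1350103 ] [-2.  -0.8  7.5]
```

Request:
{"op": "play_rows", "data": {"commands": [{"tx": 0, "ty": 0, "tz": -0.5, "twist": 0}, {"tx": 0, "ty": 0, "tz": -1, "twist": 0}, {"tx": 0, "ty": 0, "tz": -1.5, "twist": 0}, {"tx": 0, "ty": 0, "tz": -2, "twist": 0}, {"tx": 0, "ty": 0, "tz": -2.5, "twist": 0}, {"tx": 0, "ty": 0, "tz": -3, "twist": 0}, {"tx": 0, "ty": 0, "tz": -3, "twist": 0}]}}

```text
clock: 13.62
tcp_pos: [0.3635, -0.2673, 0.0611]
eef_rot: [0.995, 0.104, -0.001, 0.0]
force: [-4.4, -1.0, 7.0]
grip_width: 0.226
grasp_force: 30.0
```

```bash
python3 t.py; python3 -c "
import numpy as np,cv2
cv2.imwrite('pics/wt1.png',cv2.resize(np.load('wt.npz')['F'][100:400,200:440,::-1],None,fx=2,fy=2))"
```

```text
tilt 5.671227474273078 pivot z 55.81169078082767 tcp [ 363.49734169 -267.32227008   61.06071001] [-4.4 -1.   7. ]
```

View pics/wt1.png

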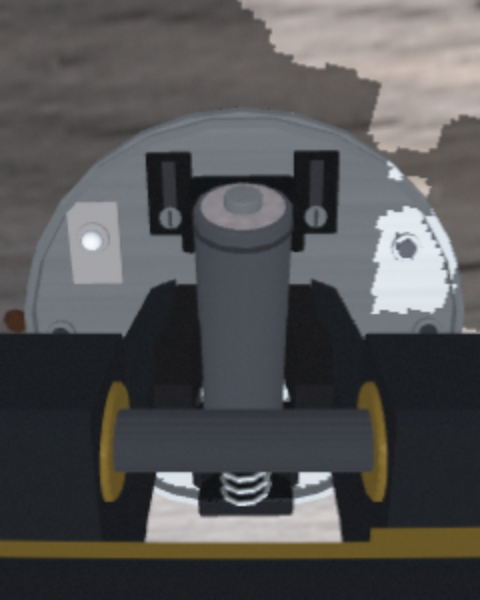

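The cell (245,300) is tilting nub-up, but it also slides up in the pads: about 6° of tilt for 3–4 mm of slip. I'll put it back in the charger and regrip lower on the pads and nearer mid-cell. That leaves room for the slip, and I'll make the tilt on the charger's end wall.

Request:
{"op": "play_rows", "data": {"commands": [{"tx": 0, "ty": 0, "tz": 10, "twist": 0}, {"tx": 0, "ty": 0, "tz": 35, "twist": 0}, {"tx": 0, "ty": 0, "tz": 75, "twist": 0}, {"tx": 0, "ty": 0, "tz": 120, "twist": 0}, {"tx": 0, "ty": 0, "tz": 165, "twist": 0}, {"tx": 0, "ty": 0, "tz": 205, "twist": 5}, {"tx": 0, "ty": 0, "tz": 225, "twist": 10}]}}

```text
clock: 14.55
tcp_pos: [0.3655, -0.2672, 0.2883]
eef_rot: [0.981, 0.192, 0.001, 0.001]
force: [0.1, -0.3, -0.6]
grip_width: 0.227
grasp_force: 30.0
```

Request:
{"op": "play_rows", "data": {"commands": [{"tx": 5, "ty": 8, "tz": 0, "twist": 8}, {"tx": 20, "ty": 28, "tz": 0, "twist": 18}, {"tx": 40, "ty": 60, "tz": 0, "twist": 28}, {"tx": 62, "ty": 98, "tz": 0, "twist": 38}, {"tx": 85, "ty": 138, "tz": 0, "twist": 48}, {"tx": 108, "ty": 178, "tz": 0, "twist": 58}, {"tx": 130, "ty": 215, "tz": 0, "twist": 68}, {"tx": 148, "ty": 243, "tz": 0, "twist": 78}, {"tx": 158, "ty": 257, "tz": 0, "twist": 88}, {"tx": 161.6, "ty": 262.3, "tz": 0, "twist": 95}]}}

```text
clock: 15.8
tcp_pos: [0.5268, -0.0033, 0.2861]
eef_rot: [0.52, 0.854, 0.0, 0.0]
force: [0.6, 0.5, -0.2]
grip_width: 0.229
grasp_force: 30.0
```

Request:
{"op": "play_rows", "data": {"commands": [{"tx": 0, "ty": 0, "tz": 0, "twist": 0}, {"tx": 0, "ty": 0, "tz": -20, "twist": 0}, {"tx": 0, "ty": 0, "tz": -60, "twist": 0}, {"tx": 0, "ty": 0, "tz": -100, "twist": 0}, {"tx": 0, "ty": 0, "tz": -140, "twist": 0}, {"tx": 0, "ty": 0, "tz": -175, "twist": 0}, {"tx": 0, "ty": 0, "tz": -200, "twist": 0}, {"tx": 0, "ty": 0, "tz": -215, "twist": 0}, {"tx": 0, "ty": 0, "tz": -215, "twist": 0}, {"tx": 0, "ty": 0, "tz": -215, "twist": 0}]}}

```text
clock: 17.05
tcp_pos: [0.5271, -0.0047, 0.0716]
eef_rot: [0.523, 0.853, 0.001, 0.001]
force: [-0.0, 0.2, -0.4]
grip_width: 0.23
grasp_force: 30.0
```

```bash
python3 - <<'E'
from h import *
s=state(); e=s["eef_rot"]; print(s["tcp_pos"],np.degrees(2*np.arctan2(e[1],e[0])),s["force"],s["clock"])
E
python3 t.py
```

```text
[ 0.52712576 -0.00471513  0.07163143] 116.97621169305302 [-0.04025889  0.22707609 -0.36615946] 17.05
tilt 4.554850218064652 pivot z 65.53509676643026 tcp [527.12576349  -4.71513325  71.63143278] [-0.   0.2 -0.4]
```

Request:
{"op": "play_rows", "data": {"commands": [{"tx": -0.5, "ty": 0, "tz": -10, "twist": 0}, {"tx": -0.5, "ty": 0, "tz": -20, "twist": 0}, {"tx": -0.5, "ty": 0, "tz": -27, "twist": 0}, {"tx": -0.5, "ty": 0, "tz": -29, "twist": 0}, {"tx": -0.5, "ty": 0, "tz": -30, "twist": 0}, {"tx": -0.5, "ty": 0, "tz": -31, "twist": 0}, {"tx": -0.5, "ty": 0, "tz": -31, "twist": 0}]}}

```text
clock: 17.98
tcp_pos: [0.5252, -0.0033, 0.0402]
eef_rot: [0.522, 0.853, 0.0, -0.001]
force: [-4.0, 1.3, 9.3]
grip_width: 0.233
grasp_force: 30.1
```

Request:
{"op": "play_rows", "data": {"commands": [{"tx": 0, "ty": 0, "tz": -0.5, "twist": 0}, {"tx": 0, "ty": 0, "tz": -1, "twist": 0}, {"tx": 0, "ty": 0, "tz": -1.5, "twist": 0}, {"tx": 0, "ty": 0, "tz": -1.5, "twist": 0}]}}

```text
clock: 18.48
tcp_pos: [0.525, -0.0029, 0.0388]
eef_rot: [0.522, 0.853, 0.001, -0.001]
force: [-4.2, 2.8, 9.8]
grip_width: 0.23
grasp_force: 30.2
```

Request:
{"op": "play_rows", "data": {"commands": [{"tx": -1.5, "ty": 1.5, "tz": 0, "twist": 0}, {"tx": -1.5, "ty": 1.5, "tz": 0, "twist": 0}, {"tx": -1.5, "ty": 1.5, "tz": 0, "twist": 0}, {"tx": -2, "ty": 3, "tz": 4, "twist": 0}, {"tx": -2.2, "ty": 3.5, "tz": 9, "twist": 0}, {"tx": -2.2, "ty": 3.5, "tz": 9, "twist": 0}, {"tx": -2.2, "ty": 3.5, "tz": 9, "twist": 0}], "hand": 40}}

```text
clock: 19.35
tcp_pos: [0.5239, -0.0013, 0.0473]
eef_rot: [0.522, 0.853, 0.0, 0.0]
force: [-0.4, -0.4, -0.8]
grip_width: 0.455
grasp_force: 0.0
```

```bash
cat > c.py <<'E'
from h import *
s=state(); e=s["eef_rot"]; P=np.array(s["tcp_pos"])*1000; th=2*np.arctan2(e[1],e[0])
f=grab_frame("wrist"); p=cloud(f).reshape(-1,3)*1000; c=f["frame"].reshape(-1,3).astype(int); np.savez("wt.npz",F=f["frame"])
R=np.array([[np.cos(th),np.sin(th)],[-np.sin(th),np.cos(th)]]); L=(p[:,:2]-P[:2])@R.T
print("tcp",P,np.degrees(th),np.round(s["force"],1))
for a in np.arange(12,52,2):
    k=(abs(L[:,0]-a)<1)&(abs(L[:,1])<6)&(p[:,2]>P[2]-40)&(p[:,2]<P[2]+40)
    if k.sum()>3: print(a,np.round(np.percentile(p[k,2],90),1),c[k].mean(0).astype(int),end="; ")
E
python3 c.py
```

```text
tcp [523.87514687  -1.34672791  47.34258589] 117.00783661913565 [-0.4 -0.4 -0.8]
12 41.0 [ 87  92 101]; 14 41.2 [ 87  92 101]; 16 41.2 [ 87  92 101]; 18 41.1 [ 87  92 101]; 20 41.3 [ 87  92 101]; 22 41.1 [ 87  92 101]; 24 41.0 [ 87  92 101]; 26 41.0 [ 87  92 101]; 28 41.0 [ 87  92 101]; 30 41.2 [ 87  91 101]; 32 41.2 [ 87  92 101]; 34 41.1 [80 84 92]; 36 41.3 [76 80 88]; 38 41.0 [102 106 116]; 40 38.8 [144 144 151]; 42 34.0 [167 159 131]; 44 30.4 [250 250 250]; 46 30.7 [254 254 254]; 48 29.7 [195 195 198]; 50 13.6 [253 253 253];
```

Request:
{"op": "play_rows", "data": {"commands": [{"tx": -1.4, "ty": 2.7, "tz": 0.7, "twist": 0}, {"tx": -1.4, "ty": 2.7, "tz": 0.7, "twist": 0}, {"tx": -1.4, "ty": 2.7, "tz": 0.7, "twist": 0}]}}

```text
clock: 19.77
tcp_pos: [0.5224, 0.0015, 0.0479]
eef_rot: [0.522, 0.853, -0.0, -0.0]
force: [-0.1, 0.1, -0.6]
grip_width: 0.454
grasp_force: 0.0
```

Request:
{"op": "play_rows", "data": {"commands": [{"tx": 0, "ty": 0, "tz": 0, "twist": 0}, {"tx": 0, "ty": 0, "tz": 0, "twist": 0}, {"tx": 0, "ty": 0, "tz": 0, "twist": 0}, {"tx": 0, "ty": 0, "tz": 0, "twist": 0}], "hand": 15}}

```text
clock: 20.27
tcp_pos: [0.5224, 0.0014, 0.0479]
eef_rot: [0.522, 0.853, 0.0, 0.0]
force: [-0.3, -0.1, -0.6]
grip_width: 0.225
grasp_force: 30.0
```

Request:
{"op": "play_rows", "data": {"commands": [{"tx": 0, "ty": 0, "tz": 4, "twist": 0}, {"tx": 0, "ty": 0, "tz": 10, "twist": 0}, {"tx": 0, "ty": 0, "tz": 16, "twist": 0}, {"tx": -1.5, "ty": 3, "tz": 18, "twist": 0}, {"tx": -3.5, "ty": 7, "tz": 18, "twist": 0}, {"tx": -4.5, "ty": 8.9, "tz": 16, "twist": 0}, {"tx": -4.5, "ty": 8.9, "tz": 13, "twist": 0}, {"tx": -4.5, "ty": 8.9, "tz": 12, "twist": 0}, {"tx": -4.5, "ty": 8.9, "tz": 12, "twist": 0}]}}

```text
clock: 21.4
tcp_pos: [0.5178, 0.0102, 0.0597]
eef_rot: [0.522, 0.853, -0.0, -0.0]
force: [0.4, 0.0, -0.5]
grip_width: 0.227
grasp_force: 30.0
```

```bash
python3 c.py
```

```text
tcp [517.84180884  10.23456835  59.71061268] 117.01138465313352 [ 0.4  0.  -0.5]
12 52.9 [ 88  93 102]; 14 52.8 [ 88  92 102]; 16 52.9 [ 88  92 101]; 18 53.0 [ 88  93 102]; 20 52.8 [ 88  93 102]; 22 52.8 [ 88  93 102]; 24 52.7 [ 88  92 101]; 26 52.9 [ 88  93 102]; 28 52.9 [ 88  92 102]; 30 52.7 [ 87  92 101]; 32 53.2 [70 73 80]; 34 52.8 [ 91  96 105]; 36 51.6 [134 134 140]; 38 46.3 [125 131 137]; 40 45.9 [112 117 123];
```

Request:
{"op": "play_rows", "data": {"commands": [{"tx": 1.6, "ty": -3.1, "tz": 0, "twist": 0}, {"tx": 1.6, "ty": -3.1, "tz": -1.5, "twist": 0}, {"tx": 1.6, "ty": -3.1, "tz": -3, "twist": 0}, {"tx": 1.6, "ty": -3.1, "tz": -4, "twist": 0}, {"tx": 1.6, "ty": -3.1, "tz": -5, "twist": 0}, {"tx": 1.6, "ty": -3.1, "tz": -6, "twist": 0}, {"tx": 1.6, "ty": -3.1, "tz": -7, "twist": 0}, {"tx": 1.6, "ty": -3.1, "tz": -7, "twist": 0}]}}

```text
clock: 22.45
tcp_pos: [0.5201, 0.0064, 0.0534]
eef_rot: [0.523, 0.853, -0.0, 0.001]
force: [1.2, -2.7, 5.9]
grip_width: 0.23
grasp_force: 30.0
```

```bash
python3 t.py
```

```text
tilt -14.983246583105661 pivot z 43.988704398170896 tcp [520.11251155   6.41392183  53.43256304] [ 1.2 -2.7  5.9]
```

Request:
{"op": "play_rows", "data": {"commands": [{"tx": 0, "ty": 0, "tz": -1, "twist": 0}, {"tx": 0, "ty": 0, "tz": -2, "twist": 0}, {"tx": 0, "ty": 0, "tz": -3, "twist": 0}, {"tx": 0, "ty": 0, "tz": -3, "twist": 0}]}}

```text
clock: 23.0
tcp_pos: [0.5203, 0.0062, 0.0513]
eef_rot: [0.523, 0.853, -0.0, 0.002]
force: [-1.4, -4.4, 14.4]
grip_width: 0.227
grasp_force: 30.0
```

```bash
sed -i 's/np.arange(12,44,2)/np.arange(12,31,2)/' t.py; python3 t.py
```

```text
tilt 9.072826055759402 pivot z 34.6927653102978 tcp [520.266897     6.22210343  51.33954383] [-1.4 -4.4 14.4]
```

The tilt is 9° with only about 1 mm of slip. Back to the lantern.

Request:
{"op": "play_rows", "data": {"commands": [{"tx": 0, "ty": 0, "tz": 10, "twist": 0}, {"tx": 0, "ty": 0, "tz": 30, "twist": 0}, {"tx": 0, "ty": 0, "tz": 65, "twist": 0}, {"tx": 0, "ty": 0, "tz": 105, "twist": 0}, {"tx": 0, "ty": 0, "tz": 150, "twist": 0}, {"tx": 0, "ty": 0, "tz": 195, "twist": 0}, {"tx": 0, "ty": 0, "tz": 225, "twist": 0}, {"tx": -2, "ty": -3, "tz": 235, "twist": -8}]}}

```text
clock: 24.05
tcp_pos: [0.5179, 0.0051, 0.2869]
eef_rot: [0.582, 0.813, 0.001, 0.001]
force: [0.4, -0.2, -0.9]
grip_width: 0.228
grasp_force: 30.0
```

Request:
{"op": "play_rows", "data": {"commands": [{"tx": -16, "ty": -22, "tz": 0, "twist": -10}, {"tx": -36, "ty": -55, "tz": 5, "twist": -20}, {"tx": -56, "ty": -90, "tz": 5, "twist": -30}, {"tx": -78, "ty": -128, "tz": 5, "twist": -40}, {"tx": -100, "ty": -168, "tz": 0, "twist": -50}, {"tx": -120, "ty": -208, "tz": -10, "twist": -60}, {"tx": -138, "ty": -243, "tz": -20, "twist": -70}, {"tx": -147, "ty": -262, "tz": -35, "twist": -80}, {"tx": -150, "ty": -269.6, "tz": -60, "twist": -90}, {"tx": -150.2, "ty": -269.6, "tz": -90, "twist": -97}]}}

```text
clock: 25.3
tcp_pos: [0.3672, -0.2659, 0.1945]
eef_rot: [0.995, 0.102, 0.001, 0.0]
force: [1.1, 0.9, -0.8]
grip_width: 0.227
grasp_force: 30.0
```

Request:
{"op": "play_rows", "data": {"commands": [{"tx": 0, "ty": 0, "tz": -30, "twist": 0}, {"tx": 0, "ty": 0, "tz": -60, "twist": 0}, {"tx": 0, "ty": 0, "tz": -90, "twist": 0}, {"tx": 0, "ty": 0, "tz": -100, "twist": 0}, {"tx": 0, "ty": 0, "tz": -100, "twist": 0}, {"tx": 0, "ty": 0, "tz": -100, "twist": 0}]}}

```text
clock: 26.05
tcp_pos: [0.3677, -0.2655, 0.0958]
eef_rot: [0.995, 0.105, 0.001, 0.0]
force: [-0.2, 0.4, -0.2]
grip_width: 0.229
grasp_force: 30.0
```

```bash
python3 t.py; python3 - <<'E'
from h import *
s=state(); e=s["eef_rot"]; P=np.array(s["tcp_pos"])*1000; th=2*np.arctan2(e[1],e[0]); print(np.degrees(th),s["clock"])
f=grab_frame("wrist"); p=cloud(f).reshape(-1,3)*1000
R=np.array([[np.cos(th),np.sin(th)],[-np.sin(th),np.cos(th)]]); L=(p[:,:2]-P[:2])@R.T
cl=(p[:,2]>P[2]-25)&(p[:,2]<P[2]+15)&(L[:,0]>14)&(L[:,0]<33)&(abs(L[:,1])<14); print("cell lat",np.percentile(L[cl,1],[1,99]))
ch=(p[:,2]>34)&(p[:,2]<45)&(L[:,0]>12)&(L[:,0]<45)&(abs(L[:,1])<28); print("blocks",np.percentile(L[ch,1],[1,99]),np.percentile(L[ch,0],[1,99]))
E
```

```text
tilt 7.609404923533831 pivot z 79.0343464020413 tcp [ 367.74659493 -265.53299511   95.79673876] [-0.2  0.4 -0.2]
12.006545382303111 26.1
cell lat [-9.39463794 10.90882814]
blocks [-15.20689201  15.0262841 ] [16.46320391 32.14816541]
```

Request:
{"op": "play_rows", "data": {"commands": [{"tx": 0.2, "ty": -0.8, "tz": -8, "twist": 0}, {"tx": 0.2, "ty": -0.8, "tz": -15, "twist": 0}, {"tx": 0.2, "ty": -0.8, "tz": -18, "twist": 0}, {"tx": 0.2, "ty": -0.8, "tz": -19.5, "twist": 0}, {"tx": 0.2, "ty": -0.8, "tz": -20.5, "twist": 0}, {"tx": 0.2, "ty": -0.8, "tz": -20.5, "twist": 0}, {"tx": 0.2, "ty": -0.8, "tz": -20.5, "twist": 0}]}}

```text
clock: 27.02
tcp_pos: [0.3676, -0.2662, 0.0745]
eef_rot: [0.995, 0.105, 0.0, 0.0]
force: [0.1, 0.4, -1.4]
grip_width: 0.23
grasp_force: 30.0
```

Request:
{"op": "play_rows", "data": {"commands": [{"tx": 0, "ty": 0, "tz": -0.5, "twist": 0}, {"tx": 0, "ty": 0, "tz": -1, "twist": 0}, {"tx": 0, "ty": 0, "tz": -1.5, "twist": 0}, {"tx": 0, "ty": 0, "tz": -1.5, "twist": 0}]}}

```text
clock: 27.52
tcp_pos: [0.3675, -0.2662, 0.0731]
eef_rot: [0.995, 0.105, 0.0, 0.0]
force: [-0.4, 0.1, 2.1]
grip_width: 0.229
grasp_force: 30.0
```

Request:
{"op": "play_rows", "data": {"commands": [{"tx": -1, "ty": -0.2, "tz": 0, "twist": 0}, {"tx": -2, "ty": -0.4, "tz": -0.2, "twist": 0}, {"tx": -2.9, "ty": -0.6, "tz": -0.4, "twist": 0}, {"tx": -3.9, "ty": -0.8, "tz": -0.6, "twist": 0}, {"tx": -3.9, "ty": -0.8, "tz": -0.6, "twist": 0}]}}

```text
clock: 28.15
tcp_pos: [0.3635, -0.267, 0.0723]
eef_rot: [0.995, 0.105, -0.0, 0.0]
force: [0.6, 0.6, 2.9]
grip_width: 0.23
grasp_force: 30.0
```

Request:
{"op": "play_rows", "data": {"commands": [{"tx": -1, "ty": -0.2, "tz": 0, "twist": 0}, {"tx": -2, "ty": -0.4, "tz": -0.2, "twist": 0}, {"tx": -2.9, "ty": -0.6, "tz": -0.4, "twist": 0}, {"tx": -3.9, "ty": -0.8, "tz": -0.6, "twist": 0}, {"tx": -3.9, "ty": -0.8, "tz": -0.6, "twist": 0}]}}

```text
clock: 28.78
tcp_pos: [0.3601, -0.2678, 0.0718]
eef_rot: [0.994, 0.105, 0.0, 0.0]
force: [3.5, 1.3, 3.7]
grip_width: 0.232
grasp_force: 30.0
```

Request:
{"op": "play_rows", "data": {"commands": [{"tx": -1, "ty": -0.2, "tz": 0, "twist": 0}, {"tx": -2, "ty": -0.4, "tz": 0, "twist": 0}, {"tx": -3, "ty": -0.6, "tz": 0, "twist": 0}, {"tx": -4, "ty": -0.8, "tz": 0, "twist": 0}, {"tx": -4, "ty": -0.8, "tz": 0, "twist": 0}]}}

```text
clock: 29.4
tcp_pos: [0.3562, -0.2686, 0.0717]
eef_rot: [0.994, 0.105, 0.0, 0.0]
force: [4.9, 0.3, 0.9]
grip_width: 0.227
grasp_force: 30.0
```

```bash
python3 t.py; python3 -c "
import numpy as np,cv2
cv2.imwrite('pics/wt2.png',cv2.resize(np.load('wt.npz')['F'][100:400,200:440,::-1],None,fx=2,fy=2))"
```

```text
tilt 8.73394492516818 pivot z 54.56548835372026 tcp [ 356.18236207 -268.61266458   71.6634478 ] [4.9 0.3 0.9]
```

Request:
{"op": "play_rows", "data": {"commands": [{"tx": -1, "ty": -0.2, "tz": -0.5, "twist": 0}, {"tx": -2, "ty": -0.4, "tz": -1, "twist": 0}, {"tx": -3, "ty": -0.6, "tz": -1.5, "twist": 0}, {"tx": -4, "ty": -0.8, "tz": -2, "twist": 0}, {"tx": -4, "ty": -0.8, "tz": -2, "twist": 0}, {"tx": -4, "ty": -0.8, "tz": -2, "twist": 0}]}}

```text
clock: 30.2
tcp_pos: [0.3535, -0.2693, 0.07]
eef_rot: [0.994, 0.105, 0.002, 0.0]
force: [7.2, 1.9, 3.8]
grip_width: 0.226
grasp_force: 30.0
```

Request:
{"op": "play_rows", "data": {"commands": [{"tx": -1, "ty": -0.2, "tz": 0, "twist": 0}, {"tx": -1.5, "ty": -0.3, "tz": 0, "twist": 0}, {"tx": -1.5, "ty": -0.3, "tz": 0, "twist": 0}, {"tx": -1.5, "ty": -0.3, "tz": 0, "twist": 0}]}}

```text
clock: 30.7
tcp_pos: [0.3526, -0.2694, 0.07]
eef_rot: [0.994, 0.106, 0.002, 0.0]
force: [7.9, 1.2, 3.8]
grip_width: 0.227
grasp_force: 30.0
```

```bash
python3 c.py; python3 t.py
```

```text
tcp [ 352.5587526  -269.44060973   70.00092543] 12.114479387913182 [7.9 1.2 3.8]
12 64.8 [74 78 86]; 14 65.4 [74 78 86]; 16 65.4 [74 78 86]; 18 65.8 [74 78 86]; 20 66.0 [74 78 86]; 22 66.1 [74 79 87]; 24 66.3 [74 78 86]; 26 66.6 [74 78 86]; 28 66.8 [74 78 86]; 30 67.0 [65 68 75]; 32 67.3 [60 62 69]; 34 67.0 [63 64 70]; 36 64.8 [120 118 124]; 38 61.2 [ 97 102 107]; 40 55.9 [109  92  55]; 42 50.2 [131 103  41]; 44 49.9 [111  88  38]; 46 48.4 [33 31 27]; 48 46.3 [18 20 22]; tilt 6.128406723654963 pivot z 53.380417702732124 tcp [ 352.53688391 -269.48312141   69.9988883 ] [7.1 1.9 3.5]
```

Request:
{"op": "play_rows", "data": {"commands": [{"tx": -1, "ty": -0.2, "tz": 0, "twist": 0}, {"tx": -2, "ty": -0.4, "tz": 0, "twist": 0}, {"tx": -3, "ty": -0.6, "tz": 0, "twist": 0}, {"tx": -3, "ty": -0.6, "tz": 0, "twist": 0}, {"tx": -3, "ty": -0.6, "tz": 0, "twist": 0}]}}

```text
clock: 31.42
tcp_pos: [0.3503, -0.2699, 0.0701]
eef_rot: [0.994, 0.106, 0.003, 0.0]
force: [9.3, 1.9, 4.2]
grip_width: 0.231
grasp_force: 30.0
```

```bash
python3 t.py
```

```text
tilt 6.516898142834617 pivot z 53.435221802662696 tcp [ 350.264923   -269.9232131    70.05284833] [9.3 1.9 4.2]
```

Request:
{"op": "play_rows", "data": {"commands": [{"tx": -0.3, "ty": 0, "tz": -1, "twist": 0}, {"tx": -0.5, "ty": -0.1, "tz": -2, "twist": 0}, {"tx": -0.5, "ty": -0.1, "tz": -3, "twist": 0}, {"tx": -0.5, "ty": -0.1, "tz": -4, "twist": 0}, {"tx": -0.5, "ty": -0.1, "tz": -5, "twist": 0}, {"tx": -0.5, "ty": -0.1, "tz": -5, "twist": 0}]}}

```text
clock: 32.22
tcp_pos: [0.3501, -0.2701, 0.0651]
eef_rot: [0.994, 0.106, 0.003, 0.0]
force: [9.5, 2.2, 5.5]
grip_width: 0.229
grasp_force: 30.0
```

```bash
python3 t.py
```

```text
tilt 5.465996108486558 pivot z 48.57876403136129 tcp [ 350.05787074 -270.10699718   65.13842163] [9.5 2.2 5.5]
```

Request:
{"op": "play_rows", "data": {"commands": [{"tx": 0, "ty": 0, "tz": -1, "twist": 0}, {"tx": 0, "ty": 0, "tz": -2, "twist": 0}, {"tx": 0, "ty": 0, "tz": -3, "twist": 0}, {"tx": 0, "ty": 0, "tz": -4, "twist": 0}, {"tx": 0, "ty": 0, "tz": -4, "twist": 0}]}}

```text
clock: 32.9
tcp_pos: [0.3499, -0.2701, 0.0611]
eef_rot: [0.994, 0.106, 0.003, 0.0]
force: [9.3, 1.5, 5.4]
grip_width: 0.222
grasp_force: 30.0
```

```bash
python3 t.py
```

```text
tilt 2.599240049292835 pivot z 44.643669272432255 tcp [ 349.9337633  -270.06613813   61.07771389] [9.3 1.5 5.4]
```

Request:
{"op": "play_rows", "data": {"commands": [{"tx": 0, "ty": 0, "tz": -0.8, "twist": 0}, {"tx": 0, "ty": 0, "tz": -1.6, "twist": 0}, {"tx": 0, "ty": 0, "tz": -2.4, "twist": 0}, {"tx": 0, "ty": 0, "tz": -2.4, "twist": 0}]}}

```text
clock: 33.45
tcp_pos: [0.3499, -0.27, 0.0587]
eef_rot: [0.994, 0.106, 0.003, 0.0]
force: [10.2, 2.8, 4.4]
grip_width: 0.232
grasp_force: 30.0
```

```bash
python3 t.py
```

```text
tilt 0.5569632666881038 pivot z 42.83986077561987 tcp [ 349.92548324 -269.98773006   58.65492766] [10.2  2.8  4.4]
```

Request:
{"op": "play_rows", "data": {"commands": [{"tx": 0, "ty": 0, "tz": -0.5, "twist": 0}, {"tx": 0, "ty": 0, "tz": -1, "twist": 0}, {"tx": 0, "ty": 0, "tz": -1.5, "twist": 0}, {"tx": 0, "ty": 0, "tz": -1.5, "twist": 0}]}}

```text
clock: 34.0
tcp_pos: [0.3499, -0.27, 0.0577]
eef_rot: [0.994, 0.106, 0.003, 0.0]
force: [9.1, 2.1, 11.5]
grip_width: 0.229
grasp_force: 30.0
```

```bash
python3 t.py; python3 c.py
```

```text
tilt 0.4699851177951495 pivot z 41.51539468215601 tcp [ 349.91856111 -270.00495679   57.68366481] [ 9.1  2.1 11.5]
tcp [ 349.94763211 -270.01497905   57.70456618] 12.161046915964125 [ 9.   3.  11.3]
12 51.8 [75 79 87]; 14 51.9 [75 79 87]; 16 52.0 [75 79 87]; 18 51.9 [75 79 87]; 20 52.0 [75 79 87]; 22 52.0 [75 79 87]; 24 51.9 [75 79 87]; 26 52.0 [75 79 87]; 28 52.2 [75 79 87]; 30 52.2 [75 79 87]; 32 52.2 [68 72 79]; 34 52.1 [65 69 76]; 36 52.0 [76 79 86]; 38 49.7 [113 112 117]; 40 45.5 [ 95  98 102]; 42 49.9 [114  90  39]; 44 50.0 [131 103  41]; 46 50.2 [117  92  39]; 48 49.4 [54 46 30]; 50 46.2 [35 38 41];
```

Level, on the floor, with the nub just short of the lip. Now I ease it forward under the lip.

Request:
{"op": "play_rows", "data": {"commands": [{"tx": 0.8, "ty": 0.2, "tz": 0.3, "twist": 0}, {"tx": 1.6, "ty": 0.35, "tz": 0.4, "twist": 0}, {"tx": 2.4, "ty": 0.5, "tz": 0.4, "twist": 0}, {"tx": 3.0, "ty": 0.65, "tz": 0.4, "twist": 0}, {"tx": 3.0, "ty": 0.65, "tz": 0.4, "twist": 0}]}}

```text
clock: 34.72
tcp_pos: [0.351, -0.2698, 0.0577]
eef_rot: [0.994, 0.105, 0.001, 0.0]
force: [6.5, 1.2, 7.6]
grip_width: 0.229
grasp_force: 30.0
```

```bash
python3 t.py; python3 c.py
```

```text
tilt 0.11155467406571205 pivot z 41.71159133417916 tcp [ 351.00610722 -269.79519159   57.7449215 ] [6.5 1.2 7.6]
tcp [ 350.98525932 -269.78748234   57.7451084 ] 12.074121688109852 [6.4 1.8 8.7]
12 51.9 [75 78 86]; 14 51.9 [75 78 86]; 16 52.0 [75 79 87]; 18 52.0 [75 79 86]; 20 51.9 [75 79 86]; 22 52.0 [75 79 87]; 24 51.9 [74 78 86]; 26 52.0 [75 79 87]; 28 52.1 [75 79 87]; 30 52.0 [74 79 87]; 32 52.2 [67 70 77]; 34 52.2 [66 69 77]; 36 51.8 [84 87 94]; 38 49.9 [113 113 118]; 40 45.9 [94 95 94]; 42 49.9 [129 101  41]; 44 50.0 [127 100  40]; 46 49.8 [89 72 35]; 48 46.9 [21 23 25]; 50 43.7 [57 61 64];
```

Request:
{"op": "play_rows", "data": {"commands": [{"tx": 0.8, "ty": 0.2, "tz": 0.3, "twist": 0}, {"tx": 1.6, "ty": 0.35, "tz": 0.4, "twist": 0}, {"tx": 2.4, "ty": 0.5, "tz": 0.4, "twist": 0}, {"tx": 2.4, "ty": 0.5, "tz": 0.4, "twist": 0}, {"tx": 2.4, "ty": 0.5, "tz": 0.4, "twist": 0}]}}

```text
clock: 35.45
tcp_pos: [0.3535, -0.2692, 0.0579]
eef_rot: [0.994, 0.105, 0.001, 0.0]
force: [7.1, 1.2, 3.7]
grip_width: 0.226
grasp_force: 30.0
```

```bash
python3 c.py
```

```text
tcp [ 353.47542478 -269.20610847   57.91292586] 12.085955993315407 [7.1 1.2 3.7]
12 52.4 [75 79 86]; 14 52.2 [75 78 86]; 16 52.4 [75 78 86]; 18 52.5 [75 79 86]; 20 52.2 [75 78 86]; 22 52.4 [75 79 87]; 24 52.4 [75 79 87]; 26 52.3 [75 79 87]; 28 52.2 [74 79 87]; 30 52.3 [75 79 87]; 32 52.3 [65 69 76]; 34 52.5 [67 70 77]; 36 52.1 [84 86 93]; 38 49.8 [117 112 110]; 40 50.1 [130 102  44]; 42 49.9 [123  97  40]; 44 49.8 [70 58 32]; 46 46.5 [29 31 34]; 48 25.7 [113 119 124]; 50 25.8 [112 119 124];
```

Request:
{"op": "play_rows", "data": {"commands": [{"tx": 0.6, "ty": 0.1, "tz": -0.2, "twist": 0}, {"tx": 1.2, "ty": 0.25, "tz": -0.3, "twist": 0}, {"tx": 1.2, "ty": 0.25, "tz": -0.3, "twist": 0}]}}

```text
clock: 35.88
tcp_pos: [0.3536, -0.2692, 0.0578]
eef_rot: [0.994, 0.105, 0.0, 0.001]
force: [4.9, 1.1, 7.2]
grip_width: 0.226
grasp_force: 30.0
```

Request:
{"op": "play_rows", "data": {"commands": [{"tx": 0, "ty": 0, "tz": 0, "twist": 0}, {"tx": 0, "ty": 0, "tz": 0, "twist": 0}, {"tx": 0, "ty": 0, "tz": 0, "twist": 0}], "hand": 34}}

```text
clock: 36.25
tcp_pos: [0.352, -0.2691, 0.0571]
eef_rot: [0.995, 0.104, -0.001, -0.0]
force: [0.5, 0.0, 0.5]
grip_width: 0.387
grasp_force: 0.0
```

```bash
python3 c.py
```

```text
tcp [ 351.98502283 -269.08150142   57.05195488] 11.974862369427177 [0.5 0.  0.5]
12 52.0 [75 79 87]; 14 52.0 [75 79 87]; 16 52.0 [75 79 87]; 18 52.1 [75 79 87]; 20 52.0 [75 79 87]; 22 52.1 [75 79 87]; 24 52.1 [75 79 87]; 26 52.0 [75 79 87]; 28 52.0 [75 79 87]; 30 52.2 [75 79 87]; 32 52.0 [75 79 87]; 34 52.1 [69 72 79]; 36 52.3 [65 68 75]; 38 51.9 [79 82 89]; 40 50.5 [120 110  97]; 42 50.2 [133 105  44]; 44 50.1 [115  91  39]; 46 49.5 [51 44 29]; 48 46.2 [36 39 42]; 50 25.8 [112 118 124];
```

Request:
{"op": "play_rows", "data": {"commands": [{"tx": 0, "ty": 0, "tz": 5, "twist": 0}, {"tx": 0, "ty": 0, "tz": 20, "twist": 0}, {"tx": -5, "ty": 0, "tz": 50, "twist": 0}, {"tx": -25, "ty": -5, "tz": 85, "twist": 0}, {"tx": -45, "ty": -10, "tz": 110, "twist": 0}, {"tx": -55, "ty": -12, "tz": 120, "twist": 0}, {"tx": -55, "ty": -12, "tz": 120, "twist": 0}, {"tx": -55, "ty": -12, "tz": 120, "twist": 0}]}}

```text
clock: 37.3
tcp_pos: [0.2986, -0.2808, 0.177]
eef_rot: [0.995, 0.105, -0.0, -0.0]
force: [0.1, 0.8, -0.6]
grip_width: 0.388
grasp_force: 0.0
```

```bash
python3 - <<'E'
from h import *
f=grab_frame("wrist"); im=f["frame"]; 
p=cloud(f)*1000; m=(np.hypot(p[...,0]-353,p[...,1]+269)<66)&(p[...,2]>20)
v,u=np.where(m); a,b,c,d=u.min(),v.min(),u.max(),v.max(); print(a,b,c,d,state()["tcp_pos"])
save(f,"fin.png",(a,b,c,d),min(4,580/(d-b)))
E
```

```text
21 54 623 399 [ 0.29870662 -0.2806865   0.17686179]
```

View pics/fin.png

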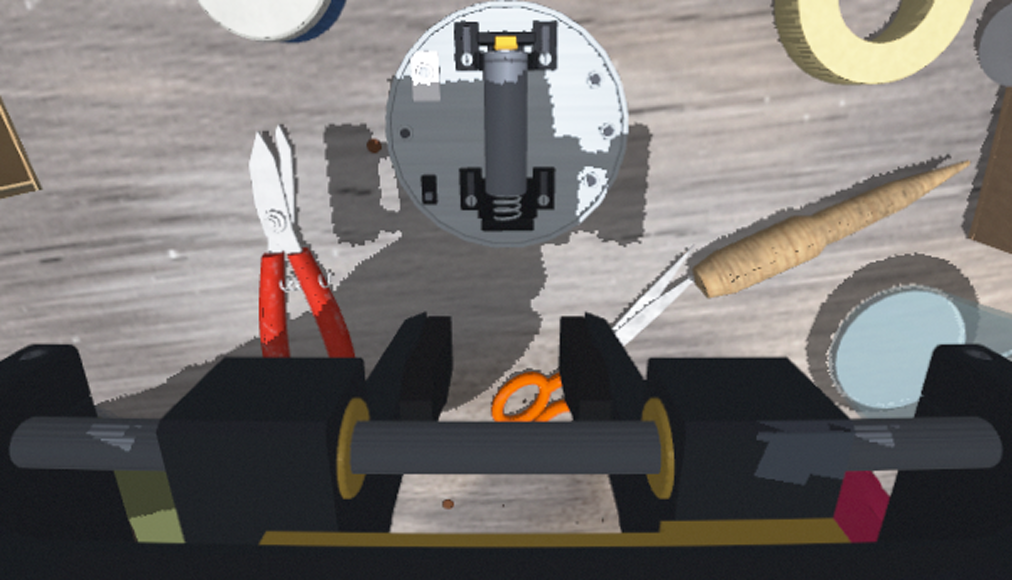

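The cell (506,125) lies level in the tray, its nub under the yellow lip (506,43) and the coil compressed at (507,207). The arm is clear, so I'm handing in.

```bash
python3 -c "
from bench import close_job; print(close_job())"
```

```text
the job is handed in; nothing more can be done
None
```

The job is handed in at about 37 s: in the last picture the cell lies level in the tray, flat end on the compressed coil and nub under the lip, after one return to the charger to regrip it; the hand-in gave no verdict.

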